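# Bring the green-label spice round to the front of the revolving rack

## Robot

A 6-joint arm with a two-finger parallel gripper is mounted at the origin on a cart in front of the work surface, level with it; the furniture and walls round the work are solid. World frame = base frame: x ahead of the robot, y to its left, z up, the work surface at z = 0. Lengths are in mm, angles in degrees, forces in N, time in s.
With the tool pointing down it reaches from about 350 to 850 mm from the base axis. Payload 8.1 kg.
Tool frame: the origin (TCP) lies midway between the tips of the shut fingers; the grasp point (between the pads) lies 19 mm behind it (r.pinch_z is the distance from the TCP to the grasp point, in mm); z points along the fingers, y is the line along which they close (so a half turn about z gives the same grasp; the last joint's range is limited). The gripper opens to 85 mm and grips with 20 to 120 N. Pads are 22 mm wide; open, the fingers measure 114 mm over their backs; the gripper's body (76 mm by 85 mm) begins 54 mm behind the grasp point. The pads swing forward as they close: fully open they stand 13 mm farther back than shut.
Start: joints at [60.94, 7.471, 85.268, -0, 87.261, -4.893], TCP at [245.622, 547.426, 231.292] pointing down, gripper open.
Joint ranges: [-169.43, 169.43], [-51.17, 129.36], [1.28, 143.12], [-76.62, 256.62], [0, 156.53], [-152.29, 152.29]. Speed limits (degrees/s): [136.94, 136.94, 159.86, 180, 180, 180].

## Interface

Orientations are given as [roll, pitch, yaw] about the fixed x, y, z axes, in that order (R = Rz(yaw) Ry(pitch) Rx(roll)).
In Python, from bench import sensors, optics, job, r gives the robot as it stands.
- The arm moves only by the tool play_rows, never from a script. Its argument "motion" is a list that holds one entry, the list of rows, each a list of 6 numbers: the shift along the tool's x, y, z in cm, then the turn, a rotation vector about the tool's x, y, z in degrees. In form: [[[x, y, z, ax, ay, az], ...]]. A call has 1 to 5 rows; each row is the pose to reach, as a shift and turn from the pose commanded when the call began, along the tool's axes at that moment; what a row does not reach only later rows make up. A row lasts 1/10 s, in which the tool goes at most 50 mm and 8.59 degrees, less where a joint would pass 70% of its speed; a pose out of reach is approached as far as the arm can. A call with a gripper value outside its range is refused whole. "jaw" is the opening, from 0 (shut) to 1 (fully open), set as the call begins (left out, the last holds). The fingers move at their own pace and stop on an object; "squeeze" is the grip in N (left out, the last holds). Time passes only in rows, so rows that repeat a pose let the fingers close. It gives the time, the measured TCP pose, the force, the opening and the grip force at its end, in the units of the state.
- sensors.sense(): the state, without advancing time (a new reading comes with each control period).
- optics.snapshot(name): name is "scene" or "top" or "wrist"; returns a dict with "pixels" (420x560x3 uint8, red, green, blue), "mtx" (3x3 intrinsics, pixels), "k1" (the pictures are not rectified: a ray, as slopes to the right and down, at radius r is drawn at 1 + k1 r^2 times it, then the intrinsics apply), "R" (3x3) and "t" (3): a world point X has camera coordinates R X + t; the wrist camera has in their place "T_tool_cam" (4x4, takes a point from camera to tool coordinates, whose origin is the TCP and whose axes are the flange's). Camera axes: x right, y down, z forward; pixel columns grow to the right and rows downward; lengths in mm; the calibration is good to about 2 mm. A picture is of the moment at which its call begins: read the wrist's pose just before it. There is no depth.
- job.hand_in(): hands the job in; it is judged then, once.
The state is a dict: "time": time; "joint_pos": joint angles; "qd": joint speeds; "joint_efforts": joint torques, N m; "tool_pos": TCP position; "tcp_rot": TCP orientation; "ft_force": force on the tool from outside, world axes, zero at the start; "wrist_torque": the same for the moment, N m; "finger_gap": finger opening in mm; "grip_force": force on a finger pad.
Only numpy, scipy, OpenCV 4.12 (cv2) and the standard library are available. Lean on these libraries where they do the work, as an engineer would, in place of code of your own. Each camera call takes 0.05 s, during which the arm holds its last target. There are 200 camera calls.

## Task

The spice jar with the green label and black lid is needed at the front of the revolving spice rack. With a fingertip, push sideways on one of the arms of the cross on top of the rack and turn it gently, without spinning it, until that jar stands squarely at the brass pointer, then leave it there. Do not touch, lift or upset any of the four jars, and leave the other things on the counter where they are.

Things in the scene. Friction and masses are not known exactly. Their poses are not given: they have to be found in the camera images.
- front_place (a point): place where the wanted jar must end: 62 mm from the rack's vertical axis, on the side of the brass pointer (14 mm wide brass finger sticking out of the edge of the fixed round dark wooden base, 216 mm across, roughly towards the robot), 15 mm above the counter; its x axis points from the pointer to the rack's axis
- crossbar: cross of four pale wooden arms on top of the rack's post, turning with it; origin on the vertical axis, half-way up the arms, 168 mm above the counter. Arms: upright blades 9 mm thick, 156 to 180 mm above the counter, from the hub (16 mm radius, brass ball up to 195 mm) out to 90 mm from the axis, at 45, 135, 225, 315 degrees from the body's x axis. Jars stand below, between the arms
- turntable (a joint): turn of the rack about its vertical axis, rad, 0 at the start, positive anticlockwise seen from above; turns either way up to 6.4 rad; it has friction (about 0.15 N m, some 2 to 3 N at the arms) and stays where it is left
- green_jar_center (a point): centre of the wanted spice jar (green label, black lid, 44 mm across, 96 mm high); it stands loose in a wire hoop on the turntable (2 to 3 mm play), 62 mm from the rack's axis; any of the four places, 90 degrees apart, at the start
- yellow_jar_center (a point): centre of the spice jar with yellow lid and dark blue label (42 mm across, 96 mm high), loose in a hoop of the rack
- red_jar_center (a point): centre of the spice jar on the rack with red lid (45 mm across, 106 mm high), loose in a hoop of the rack; its lid is the highest, 130 mm above the counter, so a fingertip 145 mm above the counter clears all jars and still meets the arms
- shaker_center (a point): centre of the glass shaker with a grey metal top (44 mm across, 90 mm high), loose in a hoop of the rack
- mug: blue mug, 59 mm across, 53 mm high, origin under its centre; bystander
- soup_tin: green soup tin, 75 mm across, 58 mm high, origin under its centre; bystander
- matches: yellow matchbox, 37x54x15 mm, lying flat, origin under its centre; bystander
- glass: small clear glass, 51 mm across, 58 mm high, origin under its centre; bystander
Things that resemble listed ones, but are neither listed nor needed, are in the scene too. Leave any pink look-alike of the part that bears shaker_center alone.

How it is judged:
By the outcome, as a careful person would: the job done as asked, in the order asked, and still so for the second after the job is handed in, with the robot touching nothing.
It also fails if it takes over 48 s, if anything falls off the work surface, if the arm or the gripper's body presses on something with over 40 N, if the wrist force passes 120 N, or if a joint passes its speed limit or range.

## Working session

There is one attempt and no reset: what is moved stays moved. The work goes in short steps, Python scripts to look and compute and a tool call to move; the robot and the scene stay as the last step left them, time stands still between calls to the robot, and variables do not carry over. Pictures are saved under pics/ and viewed, at most 10 in all, crops included, and the job is handed in when it is done.

Besides the shell and the picture viewer there is one more tool, called after "Request:" as a command line: name --argument value ..., lists and objects as JSON in quotes. play_rows: Moves the arm, as the interface text tells. Its arguments: {"type":"object","properties":{"motion":{"type":"array","items":{"type":"array","items":{"type":"array","items":{"type":"number"}}}},"jaw":{"type":"number"},"squeeze":{"type":"number"}},"required":["motion"]}

```bash
mkdir -p pics; python3 - <<'E'
from bench import sensors, optics, job, r
import cv2, numpy as np, pickle
d={}
for n in ("scene","top"):
    s=optics.snapshot(n); d[n]=s
    cv2.imwrite(f"pics/{n}0.png",cv2.cvtColor(s["pixels"],cv2.COLOR_RGB2BGR))
    print(n,s["mtx"],s["k1"],s["R"],s["t"])
pickle.dump(d,open("d0.pkl","wb"))
print(sensors.sense())
E
```

```text
scene [[519.11769565   0.         277.65762042]
 [  0.         519.11769565 208.17285909]
 [  0.           0.           1.        ]] 0.008199897377538018 [[ 0.63532344 -0.7721693   0.01089455]
 [-0.50168713 -0.42341979 -0.75433792]
 [ 0.58708955  0.47378291 -0.65639593]] [-183.44716981  410.08506485 1131.99701085]
top [[456.92056618   0.         274.40131449]
 [  0.         456.92056618 215.17922768]
 [  0.           0.           1.        ]] -0.1133729695943629 [[ 0.02291878 -0.99968639  0.01009188]
 [-0.99558649 -0.02374137 -0.09079585]
 [ 0.09100697 -0.00796641 -0.99581839]] [ 161.27451187  510.95527042 1297.68247414]
{'time': 0.1, 'joint_pos': array([ 6.09392829e+01,  7.51364160e+00,  8.53208065e+01, -4.90115280e-04,
        8.72621038e+01, -4.89379426e+00]), 'qd': array([-0.01399061, -0.15398836, -0.18315697,  0.11068259, -0.00331414,
        0.08265024]), 'joint_efforts': array([ 2.46702395e-03, -5.70951569e+01, -5.01944017e+01, -3.82277710e-05,
        8.17332650e-03,  1.78992940e-05]), 'tool_pos': array([245.39159119, 546.99446917, 230.34091518]), 'tcp_rot': array([-1.79903758e+02, -7.74901214e-03,  1.55833094e+02]), 'ft_force': array([-0.09170217, -0.92023174, -0.03024343]), 'wrist_torque': array([-0.04064978,  0.07614608,  0.0427344 ]), 'grip_force': 0.0, 'finger_gap': 85.00850657828751}
```

View pics/scene0.png

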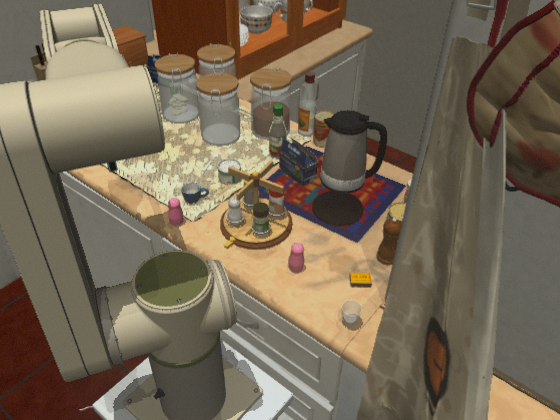

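View pics/top0.png

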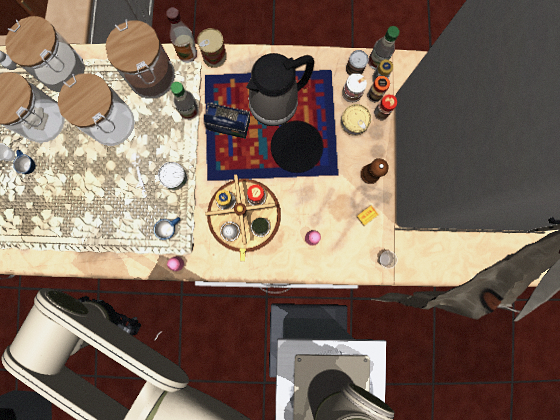

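```bash
cat > h.py <<'E'
import numpy as np, cv2
def ray(s,uv,z):
    uv=np.asarray(uv,float).reshape(-1,2); K=s["mtx"]
    d=(uv-K[:2,2])/[K[0,0],K[1,1]]; x=d.copy()
    for _ in range(20): x=d/(1+s["k1"]*(x**2).sum(1,keepdims=True))
    v=np.c_[x,np.ones(len(x))]@s["R"]; c=-s["R"].T@s["t"]
    return c+v*((z-c[2])/v[:,2])[:,None]
def proj(s,X):
    p=np.atleast_2d(X)@s["R"].T+s["t"]; x=p[:,:2]/p[:,2:]
    return x*(1+s["k1"]*(x**2).sum(1,keepdims=True))*s["mtx"][0,0]+s["mtx"][:2,2]
E
python3 - <<'E'
import pickle,cv2,numpy as np
from h import *
d=pickle.load(open("d0.pkl","rb")); s=d["top"]; im=cv2.cvtColor(s["pixels"],cv2.COLOR_RGB2BGR)
cv2.imwrite("pics/crop1.png",cv2.resize(im[165:275,185:340],None,fx=5,fy=5,interpolation=cv2.INTER_CUBIC))
hsv=cv2.cvtColor(im,cv2.COLOR_BGR2HSV)
def at(u,v): return hsv[v,u]
for p in [(242,254),(242,250),(275,214),(215,183),(240,208),(260,227),(225,187),(225,212)]: print(p,at(*p))
print(ray(s,[[242,254]],10),ray(s,[[240,209]],195),ray(s,[[260,227]],120))
E
```

```text
(242, 254) [ 30 112 241]
(242, 250) [ 30 111 242]
(275, 214) [ 28  65 243]
(215, 183) [ 18  63 238]
(240, 208) [ 26 129 242]
(260, 227) [36 71 54]
(225, 187) [ 15 123 185]
(225, 212) [ 19 108 211]
[[393.08299825 264.30097636  10.        ]] [[504.80031003 261.33508184 195.        ]] [[465.5510675  211.64550304 120.        ]]
```

View pics/crop1.png

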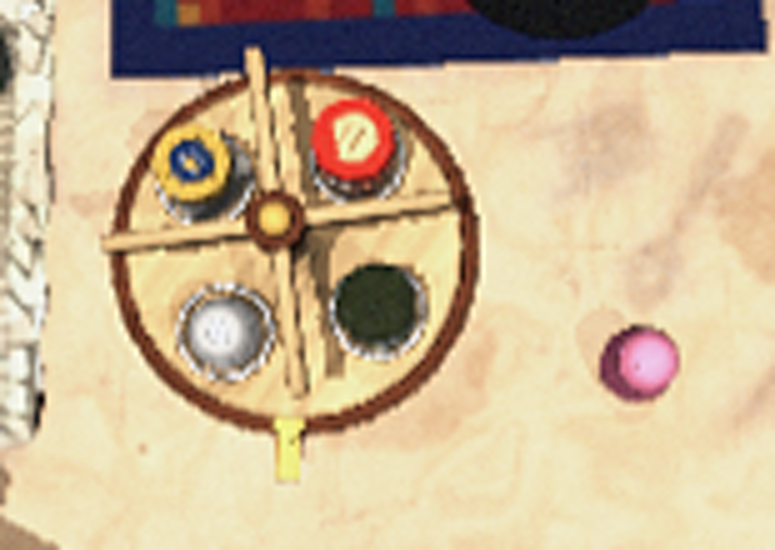

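```bash
cat >> h.py <<'E'
def measure(s,crop=(185,165,340,275)):
    """axis, pointer, green lid and arm-mask from top view"""
    im=cv2.cvtColor(s["pixels"],cv2.COLOR_RGB2BGR); hsv=cv2.cvtColor(im,cv2.COLOR_BGR2HSV)
    return im,hsv
E
python3 - <<'E'
import pickle,cv2,numpy as np
from h import *
d=pickle.load(open("d0.pkl","rb")); s=d["top"]
c=lambda a:(np.array(a,float)+.5)/5-.5+[185,165]
tips=ray(s,c([[255,50],[105,243],[300,395],[458,200]]),180)
print("tips",tips.round(1)); print("axis tips",tips.mean(0))
print("ball",ray(s,c([[274,218]]),190))
# base rim outer edges clicks: left,right,bottom-left.. fit circle
rim=ray(s,c([[112,260],[480,250],[170,385],[420,385],[350,425],[225,418],[130,180],[150,140],[450,140]]),12)[:,:2]
A=np.c_[2*rim,np.ones(len(rim))]; q=np.linalg.lstsq(A,(rim**2).sum(1),rcond=None)[0]
print("rim",q[:2],np.sqrt(q[2]+q[0]**2+q[1]**2))
print("ptr",ray(s,c([[290,422],[288,480]]),10))
im=cv2.cvtColor(s["pixels"],cv2.COLOR_RGB2HSV).astype(int)
m=np.zeros(im.shape[:2],np.uint8); m[215:240,250:272]=im[215:240,250:272,2]<85
n,l,st,ce=cv2.connectedComponentsWithStats(m); i=1+st[1:,4].argmax(); print(st[i],ce[i]); g=ray(s,ce[i],120)[0]; print("green",g)
for ax in (tips.mean(0)[:2],q[:2]): 
    v=g[:2]-ax; print("green r,ang",np.hypot(*v),np.degrees(np.arctan2(v[1],v[0])))
    w=tips[:,:2]-ax; print("arm",np.hypot(*w.T),np.degrees(np.arctan2(w[:,1],w[:,0])))
    w=ray(s,c([[289,450]]),10)[0,:2]-ax; print("ptr",np.hypot(*w),np.degrees(np.arctan2(w[1],w[0])))
E
```

```text
tips [[594.8 276.4 180. ]
 [493.5 349.7 180. ]
 [418.7 248.1 180. ]
 [519.8 170.5 180. ]]
axis tips [506.70763154 261.17410691 180.        ]
ball [[507.30992926 263.25089356 190.        ]]
rim [508.88732582 261.43519543] 107.55269530654631
ptr [[407.581494   262.96771926  10.        ]
 [374.04437795 263.19111815  10.        ]]
[252 218  16  17 208] [259.88942308 225.54326923]
green [469.43799547 212.04026157 120.        ]
green r,ang 61.669769998048665 -127.18151213327684
arm [89.38794563 89.51945755 88.97994799 91.64280314] [   9.78585625   98.4664693  -171.57495241  -81.77381242]
ptr 115.34581849314633 179.0462930185082
green r,ang 63.214785903611876 -128.61266002027955
arm [87.19566337 89.60900447 91.17439381 91.61562134] [   9.86022936   99.8696912  -171.61334133  -83.14644657]
ptr 117.52124124928598 179.191253277662
```

Request:
play_rows --motion '[[[-3,-1.1,0,0,0,0],[-7,-2.7,0,0,0,0],[-11,-4.2,0,0,0,0],[-15,-5.7,0,0,0,0],[-18,-6.9,0,0,0,0]]]' --jaw 0

```text
time: 0.6
tool_pos: [382.9, 408.8, 230.8]
tcp_rot: [-179.9, 0.0, 155.8]
ft_force: [0.3, -0.7, -0.3]
finger_gap: 12.3
grip_force: 0.0
```

Request:
play_rows --motion '[[[-3,-1.1,0,0,0,0],[-6,-2.3,0,0,0,0],[-9,-3.4,0,0,0,0],[-10.6,-4.0,0,0,0,0],[-10.6,-4.0,0,0,0,0]]]'

```text
time: 1.1
tool_pos: [463.0, 329.3, 230.8]
tcp_rot: [-180.0, -0.0, 155.7]
ft_force: [-0.3, -0.2, 0.4]
finger_gap: 0.1
grip_force: 0.0
```

```bash
python3 - <<'E'
from bench import sensors, optics
import cv2, pickle
p=sensors.sense(); s=optics.snapshot("wrist"); pickle.dump((p,s),open("w1.pkl","wb"))
cv2.imwrite("pics/w1.png",cv2.cvtColor(s["pixels"],cv2.COLOR_RGB2BGR)); print(p["time"],p["tool_pos"],p["tcp_rot"],p["finger_gap"],s["T_tool_cam"],s["mtx"],s["k1"])
E
```

```text
1.1 [463.01810849 329.3302275  230.8128516 ] [-1.79951221e+02 -1.04716789e-02  1.55672778e+02] 0.097865445897415 [[-1.27579294e-03 -9.65788663e-01 -2.59327267e-01  6.51292575e+01]
 [ 9.99997714e-01 -7.87217954e-04 -1.98785055e-03 -2.60821280e-01]
 [ 1.71569644e-03 -2.59329210e-01  9.65787460e-01 -1.41741937e+02]
 [ 0.00000000e+00  0.00000000e+00  0.00000000e+00  1.00000000e+00]] [[367.45656099   0.         282.17935965]
 [  0.         367.45656099 213.69842056]
 [  0.           0.           1.        ]] -0.08275397164404769
```

View pics/w1.png

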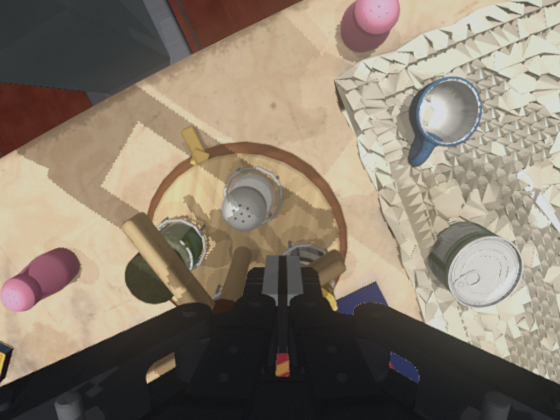

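Request:
play_rows --motion '[[[0,0,2.5,0,0,0],[0,0,5,0,0,0],[0,0,7,0,0,0],[0,0,8.6,0,0,0],[0,0,8.6,0,0,0]]]'

```text
time: 1.65
tool_pos: [459.6, 330.9, 142.4]
tcp_rot: [-179.8, -0.2, 155.9]
ft_force: [-0.0, 0.1, -0.7]
finger_gap: 0.1
grip_force: 0.0
```

```bash
cat > plan.py <<'E'
import numpy as np
ax=np.array([507.5,262.]); yaw=np.radians(155.75)
X=np.array([np.cos(yaw),np.sin(yaw)]); Y=np.array([np.sin(yaw),-np.cos(yaw)])
def tcp(a,rho=72,gap=0):   # TCP (xy) touching cw-pushed arm at angle a
    a=np.radians(a); u=np.array([np.cos(a),np.sin(a)]); n=np.array([-np.sin(a),np.cos(a)])
    off=4.5+11*abs(n@X)+14.5*abs(n@Y)+gap
    # keep TCP radial coordinate rho along arm
    return ax+rho*u+off*n
if __name__=="__main__":
    p=np.array([463.,329.3])
    for a in (98.7,93,87,81,75,69,63,57,51,47,44.2):
        q=tcp(a); d=q-p; print(a,q.round(1),"tool cm from hover",(d@X/10).round(2),(d@Y/10).round(2))
E
python3 plan.py
```

```text
98.7 [475.2 329.9] tool cm from hover -1.09 0.56
93 [482.8 332.8] tool cm from hover -1.67 1.13
87 [491.3 334.9] tool cm from hover -2.35 1.68
81 [500.1 336.1] tool cm from hover -3.1 2.14
75 [509.  336.1] tool cm from hover -3.92 2.51
69 [518.1 335.1] tool cm from hover -4.79 2.79
63 [525.8 333.5] tool cm from hover -5.55 2.96
57 [532. 332.] tool cm from hover -6.18 3.08
51 [538.2 329.8] tool cm from hover -6.83 3.13
47 [542.3 328. ] tool cm from hover -7.28 3.14
44.2 [545.1 326.6] tool cm from hover -7.6 3.12
```

Request:
play_rows --motion '[[[-0.4,0.15,0,0,0,0],[-0.8,0.3,0,0,0,0],[-1.2,0.45,0,0,0,0],[-1.4,0.6,0,0,0,0],[-1.6,0.85,0,0,0,0]]]'

```text
time: 2.15
tool_pos: [480.4, 332.0, 145.8]
tcp_rot: [180.0, 0.0, 155.8]
ft_force: [-2.1, -1.8, -0.2]
finger_gap: -0.2
grip_force: 1.1
```

Request:
play_rows --motion '[[[-0.25,0.2,0,0,0,0],[-0.5,0.4,0,0,0,0],[-0.75,0.6,0,0,0,0],[-1.0,0.75,0,0,0,0],[-1.25,0.9,0,0,0,0]]]'

```text
time: 2.65
tool_pos: [495.1, 335.1, 145.0]
tcp_rot: [-180.0, -0.0, 155.8]
ft_force: [-2.6, -0.7, -0.9]
finger_gap: -0.1
grip_force: 1.1
```

Request:
play_rows --motion '[[[-0.25,0.15,0,0,0,0],[-0.55,0.3,0,0,0,0],[-0.85,0.45,0,0,0,0],[-1.1,0.55,0,0,0,0],[-1.3,0.65,0,0,0,0]]]'

```text
time: 3.15
tool_pos: [509.9, 335.8, 145.3]
tcp_rot: [180.0, 0.0, 155.8]
ft_force: [-3.5, -0.3, -0.3]
finger_gap: -0.1
grip_force: 1.1
```

```bash
python3 - <<'E'
from bench import sensors, optics
import cv2, pickle
p=sensors.sense(); print(p["time"],p["tool_pos"],p["ft_force"])
s=optics.snapshot("top"); pickle.dump(s,open("t2.pkl","wb"))
im=cv2.cvtColor(s["pixels"],cv2.COLOR_RGB2BGR)
cv2.imwrite("pics/t2.png",cv2.resize(im[165:275,185:340],None,fx=5,fy=5,interpolation=cv2.INTER_CUBIC))
E
```

```text
3.15 [509.90760616 335.82754257 145.29889034] [-3.49144898 -0.27397255 -0.34328239]
```

View pics/t2.png

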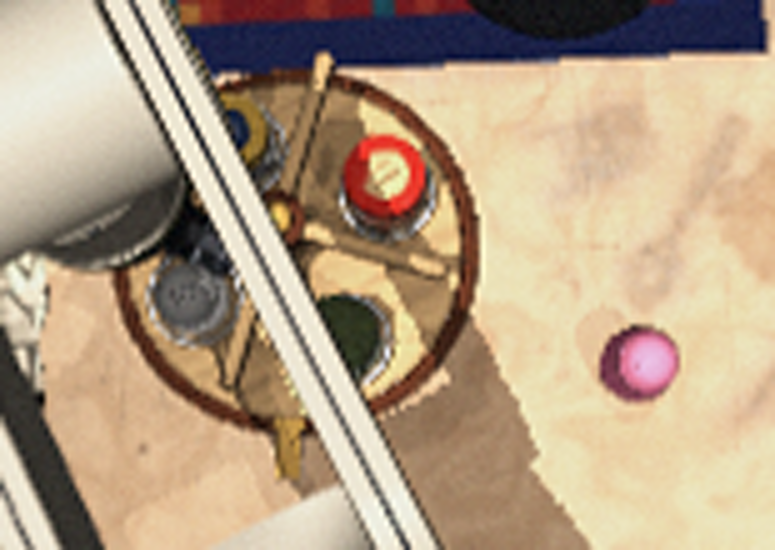

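Request:
play_rows --motion '[[[-0.3,0.1,0,0,0,0],[-0.6,0.2,0,0,0,0],[-0.9,0.3,0,0,0,0],[-1.2,0.36,0,0,0,0],[-1.5,0.42,0,0,0,0]]]'

```text
time: 3.7
tool_pos: [525.2, 333.5, 145.3]
tcp_rot: [-180.0, -0.0, 155.8]
ft_force: [-2.4, -0.9, -0.1]
finger_gap: -0.4
grip_force: 1.3
```

Request:
play_rows --motion '[[[-0.3,0.04,0,0,0,0],[-0.6,0.08,0,0,0,0],[-0.9,0.12,0,0,0,0],[-1.1,0.15,0,0,0,0],[-1.1,0.15,0,0,0,0]]]'

```text
time: 4.2
tool_pos: [536.2, 330.3, 145.4]
tcp_rot: [180.0, 0.0, 155.8]
ft_force: [0.0, 0.3, -0.6]
finger_gap: -0.2
grip_force: 0.1
```

```bash
python3 - <<'E'
from bench import sensors, optics
import cv2, pickle
p=sensors.sense(); print(p["time"],p["tool_pos"],p["ft_force"])
s=optics.snapshot("top"); pickle.dump(s,open("t3.pkl","wb"))
im=cv2.cvtColor(s["pixels"],cv2.COLOR_RGB2BGR)
cv2.imwrite("pics/t3.png",cv2.resize(im[165:275,185:340],None,fx=5,fy=5,interpolation=cv2.INTER_CUBIC))
E
```

```text
4.2 [536.21635991 330.26568366 145.37650307] [ 0.03101022  0.317943   -0.60271045]
```

View pics/t3.png

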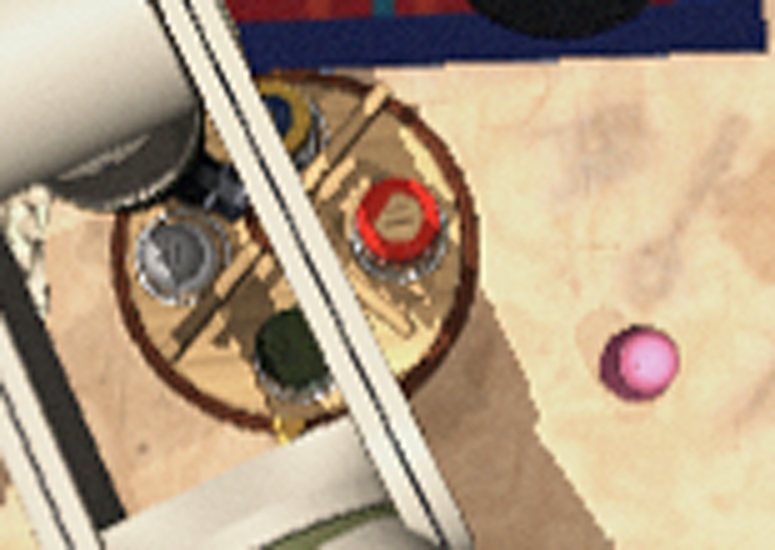

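```bash
python3 - <<'E'
import pickle,numpy as np
from h import *
s=pickle.load(open("t3.pkl","rb"))
c=lambda a:(np.array(a,float)+.5)/5-.5+[185,165]
t=ray(s,c([[380,90],[404,326],[180,350]]),180)[:,:2]
for ax in ([507,261.5],[508,262.5]):
    w=t-ax; print(np.hypot(*w.T),np.degrees(np.arctan2(w[:,1],w[:,0])))
v=t[0]-t[2]; print("line",np.degrees(np.arctan2(v[1],v[0])), "mid",(t[0]+t[2])/2)
E
```

```text
[84.73334899 83.38892059 82.5128057 ] [ -36.00765844 -128.67676825  144.31462439]
[84.52384668 84.79467367 82.75347258] [ -36.9545653  -128.78201382  145.28091438]
line -35.8486565235597 mid [507.76224178 260.65917127]
```

Request:
play_rows --motion '[[[-0.2,0.01,0,0,0,0],[-0.4,0.02,0,0,0,0],[-0.6,0.03,0,0,0,0],[-0.75,0.04,0,0,0,0],[-0.75,0.04,0,0,0,0]]]'

```text
time: 4.75
tool_pos: [543.0, 327.5, 145.3]
tcp_rot: [180.0, 0.0, 155.8]
ft_force: [-1.0, 0.9, 0.2]
finger_gap: -0.3
grip_force: 0.5
```

Request:
play_rows --motion '[[[0.8,0.3,0,0,0,0],[1.6,0.6,0,0,0,0],[2,0.8,-2,0,0,0],[2,0.8,-6,0,0,0],[2,0.8,-10,0,0,0]]]'

```text
time: 5.25
tool_pos: [526.4, 343.6, 245.5]
tcp_rot: [-179.9, -0.1, 155.9]
ft_force: [0.9, -0.0, 0.4]
finger_gap: -0.1
grip_force: 0.0
```

Request:
play_rows --motion '[[[3,2,0,0,0,0],[7,4,0,0,0,0],[11,6,0,0,0,0],[15,8,0,0,0,0],[19,8,0,0,0,0]]]'

```text
time: 5.75
tool_pos: [385.3, 496.5, 245.2]
tcp_rot: [179.9, -0.0, 155.9]
ft_force: [-0.4, 0.6, -0.1]
finger_gap: 0.4
grip_force: 0.0
```

Request:
play_rows --motion '[[[4,0,0,0,0,0],[8,0,0,0,0,0],[12,0,0,0,0,0],[14,0,0,0,0,0],[14,0,0,0,0,0]]]'

```text
time: 6.25
tool_pos: [255.9, 552.7, 245.6]
tcp_rot: [180.0, -0.0, 156.1]
ft_force: [2.1, 0.0, -0.4]
finger_gap: -0.2
grip_force: 0.0
```

```bash
python3 - <<'E'
from bench import sensors, optics
import cv2, pickle
p=sensors.sense(); print(p["time"],p["tool_pos"],p["ft_force"])
s=optics.snapshot("top"); pickle.dump(s,open("t4.pkl","wb"))
im=cv2.cvtColor(s["pixels"],cv2.COLOR_RGB2BGR)
cv2.imwrite("pics/t4.png",cv2.resize(im[165:265,195:295],None,fx=6,fy=6,interpolation=cv2.INTER_CUBIC))
E
```

```text
6.25 [255.91186023 552.73961506 245.61039242] [ 2.09978255  0.02904818 -0.43219101]
```

View pics/t4.png

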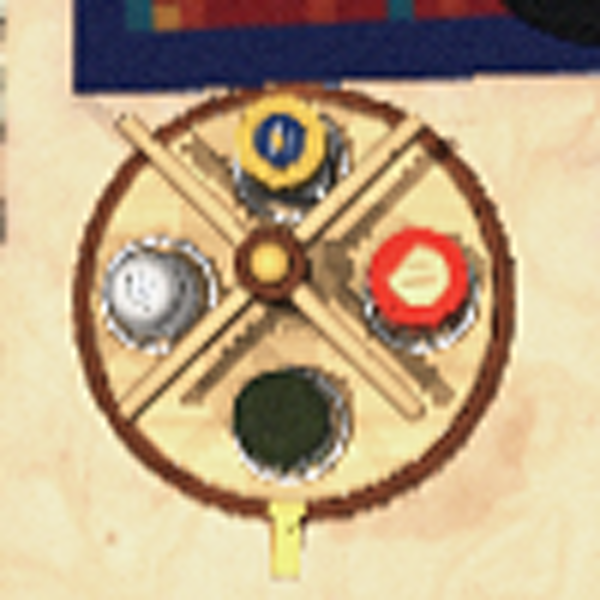

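```bash
python3 - <<'E'
import pickle,numpy as np
from h import *
s=pickle.load(open("t4.pkl","rb"))
c=lambda a:(np.array(a,float)+.5)/6-.5+[195,165]
t=ray(s,c([[125,122],[416,122],[414,412],[128,410]]),180)[:,:2]
ax=t.mean(0); w=t-ax; print(ax,np.hypot(*w.T)); ang=np.degrees(np.arctan2(w[:,1],w[:,0])); print(ang)
print("lines",[np.degrees(np.arctan2(*(t[i]-t[i+2])[::-1])) for i in (0,1)])
h=cv2.cvtColor(s["pixels"],cv2.COLOR_RGB2HSV).astype(int)
m=np.zeros(h.shape[:2],np.uint8); m[222:248,230:255]=h[222:248,230:255,2]<85
n,l,st,ce=cv2.connectedComponentsWithStats(m); i=1+st[1:,4].argmax(); print(st[i],ce[i]); 
cnt=max(cv2.findContours(m,0,1)[0],key=cv2.contourArea); print(cv2.minEnclosingCircle(cnt))
g=ray(s,ce[i],120)[0,:2]
# hoops / brass ball / base rim
rim=ray(s,c([[74,310],[515,290],[140,470],[450,470],[95,200],[490,190],[380,510],[220,505]]),12)[:,:2]
q=np.linalg.lstsq(np.c_[2*rim,np.ones(len(rim))],(rim**2).sum(1),rcond=None)[0]; print("rim",q[:2],np.sqrt(q[2]+q[:2]@q[:2]))
P=ray(s,c([[287,540]]),10)[0,:2]; print("ptr",P, "tip/base",ray(s,c([[286,578],[288,505]]),10)[:,:2])
for a in (ax,q[:2],np.array([507.7,261.8])):
    f=lambda p:np.degrees(np.arctan2(*(p-a)[::-1]))%360
    print(a,"green",f(g),np.hypot(*(g-a)),"ptr",f(P))
for n_,px,z in (("red",[416,272],130),("yel",[281,142],120),("shk",[147,292],114)):
    p=ray(s,c([px]),z)[0,:2]; print(n_,p,f(p),np.hypot(*(p-a)))
E
```

```text
[506.6465986  263.18769439] [87.91230842 87.17519553 86.99793378 85.73265612]
[  46.779145    -43.62324363 -134.16990032  136.98904885]
lines [np.float64(46.30710304444444), np.float64(-43.31965153808946)]
[234 226  16  18 209] [241.61244019 234.11483254]
((242.1170196533203, 234.2553253173828), 8.745570182800293)
rim [507.03853015 262.19519303] 108.71569140825022
ptr [391.42711393 263.04706146] tip/base [[373.1345687  263.02112583]
 [408.30366247 263.03634499]]
[506.6465986  263.18769439] green 182.8387636273338 61.33198916527562 ptr 180.06993321682083
[507.03853015 262.19519303] green 181.89990687918177 61.682566506760736 ptr 179.57783076943477
[507.7 261.8] green 181.5166825747081 62.3319649191771 ptr 179.38550919946923
red [510.57764457 202.18952434] 272.76375905142845 59.679893148650784
yel [568.73006147 264.32690822] 2.3709385824793197 61.0823515324117
shk [500.33880717 322.80570151] 96.8802755935284 61.44821215534433
```

Request:
play_rows --motion '[[[-4,0,0,0,0,0],[-8,0,0,0,0,0],[-12,0,0,0,0,0],[-14,0,0,0,0,0],[-18,0,0,0,0,0]]]'

```text
time: 6.8
tool_pos: [424.6, 476.9, 245.4]
tcp_rot: [180.0, -0.0, 155.8]
ft_force: [1.0, -0.3, 0.3]
finger_gap: 0.1
grip_force: 0.0
```

Request:
play_rows --motion '[[[-4,-2,0,0,0,0],[-8,-4,0,0,0,0],[-12,-6,0,0,0,0],[-15,-8,0,0,0,0],[-15,-8,0,0,0,0]]]'

```text
time: 7.3
tool_pos: [531.2, 337.9, 245.2]
tcp_rot: [-179.9, 0.1, 155.5]
ft_force: [-0.1, -0.8, 0.7]
finger_gap: 0.1
grip_force: 0.0
```

Request:
play_rows --motion '[[[0,0,3,0,0,0],[0,0,6,0,0,0],[0,0,9,0,0,0],[0,0,10,0,0,0],[0,0,10,0,0,0]]]'

```text
time: 7.8
tool_pos: [526.6, 342.3, 143.3]
tcp_rot: [-179.8, -0.1, 155.8]
ft_force: [0.3, 0.4, -0.0]
finger_gap: -0.2
grip_force: 0.0
```

Request:
play_rows --motion '[[[-0.5,-0.2,0,0,0,0],[-1,-0.4,0,0,0,0],[-1.5,-0.6,0,0,0,0],[-1.7,-0.8,0,0,0,0],[-1.7,-0.8,0,0,0,0]]]'

```text
time: 8.3
tool_pos: [540.6, 328.5, 145.9]
tcp_rot: [180.0, 0.0, 155.8]
ft_force: [-0.1, -0.5, -0.5]
finger_gap: -0.3
grip_force: 0.0
```

Request:
play_rows --motion '[[[-0.2,0,0,0,0,0],[-0.3,0,0,0,0,0],[-0.4,0,0,0,0,0],[-0.5,0,0,0,0,0],[-0.5,0,0,0,0,0]]]'

```text
time: 8.8
tool_pos: [544.2, 326.9, 145.1]
tcp_rot: [-180.0, -0.0, 155.8]
ft_force: [-1.5, -0.3, -0.2]
finger_gap: 0.1
grip_force: 1.0
```

Request:
play_rows --motion '[[[0.8,0.3,0,0,0,0],[1.6,0.6,0,0,0,0],[2,0.8,-2,0,0,0],[2,0.8,-6,0,0,0],[2,0.8,-10,0,0,0]]]'

```text
time: 9.3
tool_pos: [528.2, 342.7, 245.4]
tcp_rot: [-179.9, -0.1, 155.9]
ft_force: [0.6, 0.7, 1.2]
finger_gap: -0.0
grip_force: 0.0
```

Request:
play_rows --motion '[[[3,2,0,0,0,0],[7,4,0,0,0,0],[11,6,0,0,0,0],[15,8,0,0,0,0],[19,8,0,0,0,0]]]'

```text
time: 9.8
tool_pos: [387.1, 495.6, 245.1]
tcp_rot: [179.9, -0.0, 155.9]
ft_force: [0.2, -0.2, -0.2]
finger_gap: 0.1
grip_force: 0.0
```

Request:
play_rows --motion '[[[4,0,0,0,0,0],[8,0,0,0,0,0],[12,0,0,0,0,0],[14,0,0,0,0,0],[14,0,0,0,0,0]]]'

```text
time: 10.3
tool_pos: [257.7, 551.9, 245.5]
tcp_rot: [180.0, -0.0, 156.1]
ft_force: [-0.0, -0.1, 0.3]
finger_gap: -0.1
grip_force: 0.0
```

```bash
python3 - <<'E'
from bench import sensors, optics
import cv2, pickle
p=sensors.sense(); print(p["time"],p["tool_pos"],p["ft_force"])
s=optics.snapshot("top"); pickle.dump(s,open("t5.pkl","wb"))
im=cv2.cvtColor(s["pixels"],cv2.COLOR_RGB2BGR)
cv2.imwrite("pics/t5.png",cv2.resize(im[165:265,195:295],None,fx=6,fy=6,interpolation=cv2.INTER_CUBIC))
E
```

```text
10.3 [257.71935031 551.86752935 245.50268297] [-0.00886266 -0.09770052  0.26270127]
```

View pics/t5.png

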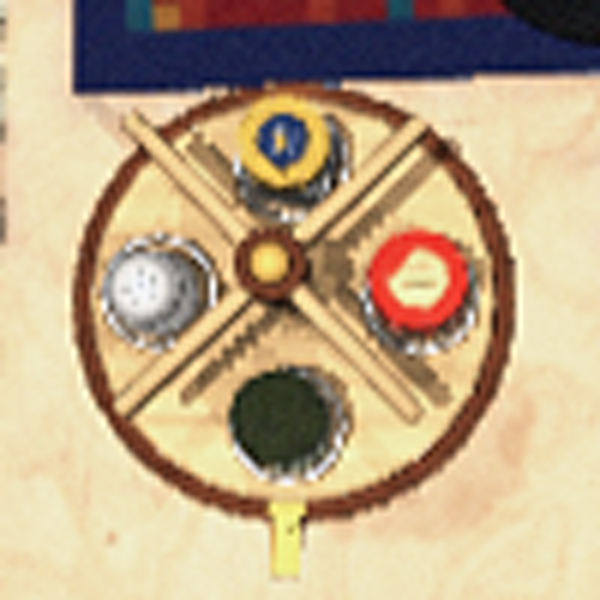

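```bash
python3 - <<'E'
import pickle,numpy as np
from h import *
for f in ("t4","t5"):
    s=pickle.load(open(f+".pkl","rb"))
    h=cv2.cvtColor(s["pixels"],cv2.COLOR_RGB2HSV).astype(int)
    m=np.zeros(h.shape[:2],np.uint8); m[222:248,230:255]=h[222:248,230:255,2]<85
    n,l,st,ce=cv2.connectedComponentsWithStats(m); i=1+st[1:,4].argmax(); g=ray(s,ce[i],120)[0,:2]
    # red lid
    R=np.zeros_like(m); R[195:225,250:280]=(((h[...,0]<6)|(h[...,0]>172))&(h[...,1]>150)&(h[...,2]>120))[195:225,250:280]
    R=cv2.drawContours(R*0,[cv2.convexHull(np.vstack(cv2.findContours(R,0,1)[0]))],-1,1,-1)
    M=cv2.moments(R,True); rd=ray(s,[M["m10"]/M["m00"],M["m01"]/M["m00"]],130)[0,:2]
    ax=np.array([507.2,262.3]); print(f,g,rd,[np.degrees(np.arctan2(*(p-ax)[::-1]))%360 for p in (g,rd)])
s=pickle.load(open("t5.pkl","rb"))
c=lambda a:(np.array(a,float)+.5)/6-.5+[195,165]
t=ray(s,c([[128,117],[419,124],[414,414],[124,408]]),180)[:,:2]
print([np.degrees(np.arctan2(*(t[i]-t[i+2])[::-1])) for i in (0,1)],t.mean(0))
E
```

```text
t4 [445.38987241 260.15019673] [507.94145402 201.34072036] [np.float64(181.9919878357113), np.float64(270.6968601279012)]
t5 [444.52208006 260.60839698] [506.41582324 201.50840963] [np.float64(181.5459701162831), np.float64(269.2609581900614)]
[np.float64(45.32824859799315), np.float64(-44.414639819781506)] [506.9751048  262.98671796]
```

```bash
python3 -c "
from bench import job
print(job.hand_in())"
```

```text
the job is handed in; nothing more can be done
None
```

I turned the rack about 54° clockwise, pushing gently on one arm of the cross, and handed the job in: by the last overhead picture the green-label jar stands within about 2° of the brass pointer, and as far as I could see the jars were not touched or upset and the other things stayed put.

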